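# Load two board carriers into the preheater nest

### The job

Slide both circuit-board carriers across the bench into the three-sided preheater nest through its open end: the long carrier first, fully home against the nest's back stop, then the short one squarely behind it, closed up against the long one. The chips only rest on the boards, so keep each carrier flat on the bench all the way, never lifting or tipping it. Leave everything else on the bench where it stands.

Things in the scene. Friction and masses are not known exactly. Their poses are not given: they have to be found in the camera images.
- nest: Fixed nest: black plate flush with the bench (no step), dark steel fence on three sides, 12 mm high, 8 thick. Inside 170 long (x), 72 wide (y): 4 mm play each side of a carrier. Origin: centre of the inside floor. x points inward: back stop's inner face at x = +85, side rails from 85 to -85, open end at -85, then flared lips out to x = -105 (87 wide inside there, 104 outside)
- long_carrier: Long board carrier, loose: aluminium plate 100 long (x) by 64 wide (y) by 8 thick with a green circuit board on it (top at 11 mm). A plain steel upright grip bar stands across it, 14 thick (x), 44 wide (y), from the plate's top at 8 up to 40 mm height, centred at x = -30, y = 0. Origin: centre of its underside. About 0.25 kg
- short_carrier: Short board carrier, loose: the same but 64 long (x) by 64 wide (y), plate 8 thick; its grip bar (14 by 44, top at 40 mm) is centred at x = -18, y = 0. Origin: centre of its underside. About 0.16 kg
- wick_spool: Bystander: white spool, 42 mm diameter, 15 high; origin at the centre of its underside
- flux_jar: Bystander: amber jar with black cap, 36 mm diameter, 38 high; origin at the centre of its underside
- tape_roll: Bystander: amber tape roll lying flat, 46 mm diameter, 18 high; origin at the centre of its underside
- screw_dish: Bystander: steel dish, 50 mm diameter, 16 high; origin at the centre of its underside
- cleaner_bottle: Bystander: white bottle, 36 mm diameter, 110 high; origin at the centre of its underside
- screwdriver: Bystander: screwdriver with black handle lying along its x axis, about 150 long and 25 thick, handle to -x; origin near its middle; well to the left side
- usb_meter: Bystander: small grey meter, 62 by 32 by 18 mm with a steel plug 14 long at its +x end; origin at the centre of its underside; well to the right side
There are look-alikes about, which are no part of the job. What is shaped like the short_carrier but purple is not meant. There is more than one size of the nest; the job needs the largest.

How it is judged:
By the outcome, as a careful person would: the job done as asked, in the order asked, and still so for the second after the job is handed in, with the robot touching nothing.
It also fails if it takes over 64 s, if anything falls off the work surface, if the arm or the gripper's body presses on something with over 40 N, if the wrist force passes 120 N, or if a joint passes its speed limit or range.

### The arm

A 6-joint arm with a two-finger parallel gripper is mounted at the origin on the work surface. World frame = base frame: x ahead of the robot, y to its left, z up, the work surface at z = 0. Lengths are in m, angles in rad, forces in N, time in s.
With the tool pointing down it reaches from about 0.275 to 0.75 m from the base axis. Payload 10.2 kg.
Tool frame: the origin (TCP) lies midway between the tips of the shut fingers; the grasp point (between the pads) lies ctrl.grip_depth behind it (ctrl.grip_depth is the distance from the TCP to the grasp point, in m); z points along the fingers, y is the line along which they close (so a half turn about z gives the same grasp; the last joint's range is limited). The gripper opens to 88 mm and grips with 3 to 60 N. Pads are 18 mm wide; open, the fingers measure 123 mm over their backs; the gripper's body (75 mm by 187 mm) begins 45 mm behind the grasp point.
Start: joints at [1.028, 0.313, 1.498, -0, 1.331, -0.223], TCP at [0.165, 0.498, 0.239] pointing down, gripper open.
Joint ranges: [-2.94, 2.94], [-0.97, 2.17], [0.19, 2.56], [-1.23, 4.37], [0.02, 3.11], [-2.88, 2.88]. Speed limits (rad/s): [2.39, 2.39, 3.01, 3.14, 3.14, 3.14].

### API

Orientations are given as a unit quaternion [w, x, y, z].
In Python, from station import ctrl, grab_frame gives the robot as it stands.
- The arm moves only by the shell command python3 -m pendant 'ROWS' [FORCE]. ROWS is JSON, a list of rows, each a list of 3 entries, a list of its own where there are three numbers: the shift along the tool's x, y, z in m, then the turn, a rotation vector about the tool's x, y, z in degrees, then the closure, from -1 (fully open) to 1 (shut). A call has 1 to 5 rows; each row shifts and turns the commanded pose from where the row before left it, along the tool's axes as they then stand; what a row does not reach is not made up. A row lasts 1/12 s, in which the tool goes at most 41.7 mm and 7.16 degrees, less where a joint would pass 70% of its speed; a pose out of reach is approached as far as the arm can. A call with a gripper value outside its range is refused whole. The fingers move at their own pace and stop on an object; FORCE is the grip in N (left out, the last holds). Time passes only in rows, so rows that do not move let the fingers close. It gives the time, the measured TCP pose, the force, the opening and the grip force at its end, in the units of the state.
- ctrl.sense(): the state, without advancing time (a new reading comes with each control period).
- grab_frame(name): name is "scene" or "top"; returns a dict with "pixels" (400x640x3 uint8, red, green, blue), "camera_matrix" (3x3 intrinsics, pixels), "pose" (4x4, takes a point from camera to world coordinates). Camera axes: x right, y down, z forward; pixel columns grow to the right and rows downward; lengths in m; the calibration is good to about 2 mm. A picture is of the moment at which its call begins. There is no depth.
- ctrl.job_done(): hands the job in; it is judged then, once.
The state is a dict: "time": time; "joint_pos": joint angles; "joint_vel": joint speeds; "effort": joint torques, N m; "eef_pos": TCP position; "tool_rot": TCP orientation; "force": force on the tool from outside, world axes, zero at the start; "moment": the same for the moment, N m; "grip_width": finger opening in m; "grip_force": force on a finger pad.
Only numpy, scipy, OpenCV 4.12 (cv2) and the standard library are available. Lean on these libraries where they do the work, as an engineer would, in place of code of your own. Each camera call takes 0.05 s, during which the arm holds its last target. There are 200 camera calls.

## Working session

There is one attempt and no reset: what is moved stays moved. The work goes in short steps, Python scripts to look and compute and a shell command to move; the robot and the scene stay as the last step left them, time stands still between calls to the robot, and variables do not carry over. Pictures are saved under pics/ and viewed, at most 12 in all, crops included, and the job is handed in when it is done.

```bash
ls; mkdir -p pics; python3 - <<'E'
from station import ctrl, grab_frame
import cv2,numpy as np
for n in("scene","top"):
    f=grab_frame(n); cv2.imwrite(f"pics/{n}0.png",f["pixels"][:,:,::-1]); print(f["camera_matrix"],f["pose"])
print(ctrl.sense(),ctrl.grip_depth)
E
```

```text
pics
[[423.01718161   0.         319.04625509]
 [  0.         423.01718161 200.4592618 ]
 [  0.           0.           1.        ]] [[ 0.78327954  0.53817711 -0.31118894  0.95093128]
 [ 0.62165669 -0.68130019  0.38648804 -0.47401873]
 [-0.00401406 -0.49618086 -0.8682099   1.05056427]
 [ 0.          0.          0.          1.        ]]
[[395.41283244   0.         317.72167654]
 [  0.         395.41283244 198.75878925]
 [  0.           0.           1.        ]] [[ 0.0221046  -0.99601184  0.08643954  0.49001452]
 [-0.99967099 -0.02089472  0.01487678 -0.01618894]
 [-0.01301132 -0.08673995 -0.99614602  1.15913736]
 [ 0.          0.          0.          1.        ]]
{'time': 0.1, 'joint_pos': array([ 1.02759174e+00,  3.13326785e-01,  1.49831863e+00, -1.42726519e-05,
        1.33099325e+00, -2.23388461e-01]), 'joint_vel': array([ 0.0007579 , -0.00134207, -0.00393743, -0.00012999, -0.00298176,
        0.00045581]), 'effort': array([ 3.74601092e-03, -4.02817011e+01, -2.52643919e+01,  6.96347002e-02,
        3.42731131e-02, -8.21443359e-05]), 'eef_pos': array([0.16495513, 0.49819403, 0.23826871]), 'tool_rot': array([-1.89164622e-04,  1.59225746e-01,  9.87242062e-01, -4.87645224e-04]), 'force': array([-0.45036581, -0.6548666 ,  0.70994886]), 'moment': array([ 0.00948559,  0.00944479, -0.04036596]), 'grip_force': 0.0, 'grip_width': 0.0879444374710706} 0.0187
```

View pics/top0.png

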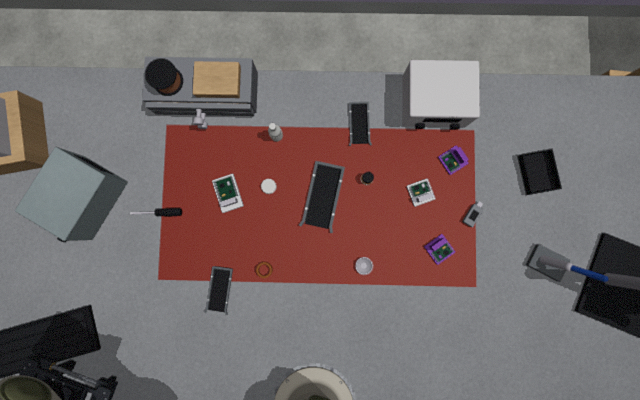

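View pics/scene0.png

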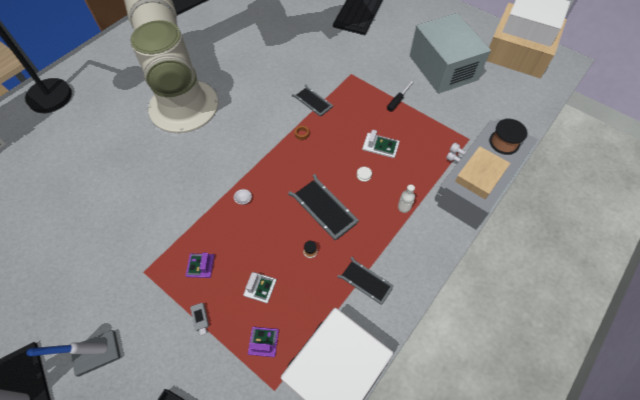

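The top view shows the large nest near (323,196), the long carrier at (228,192) and the short one at (421,192). The purple decoys are at (453,160) and (438,249), and the small nests at (359,123) and (219,289). I'll enlarge this area.

```bash
python3 - <<'E'
import cv2,numpy as np
a=cv2.imread("pics/top0.png")
def c(x,y,w,h,s): return cv2.resize(a[y:y+h,x:x+w],None,fx=s,fy=s,interpolation=cv2.INTER_CUBIC)
o=np.hstack([c(208,168,40,50,6.0),c(293,153,60,86,6.0)[:516],]) if 0 else None
A=c(205,168,40,50,6);B=c(295,155,56,84,6);C=c(400,170,40,50,6)
im=np.zeros((504,240+336+220,3),np.uint8); im[:300,:240]=A; im[:,240:576]=B; im[:300,576:796]=C[:,:220]
cv2.imwrite("pics/crop0.png",im)
E
```

```text
(no output)
```

View pics/crop0.png

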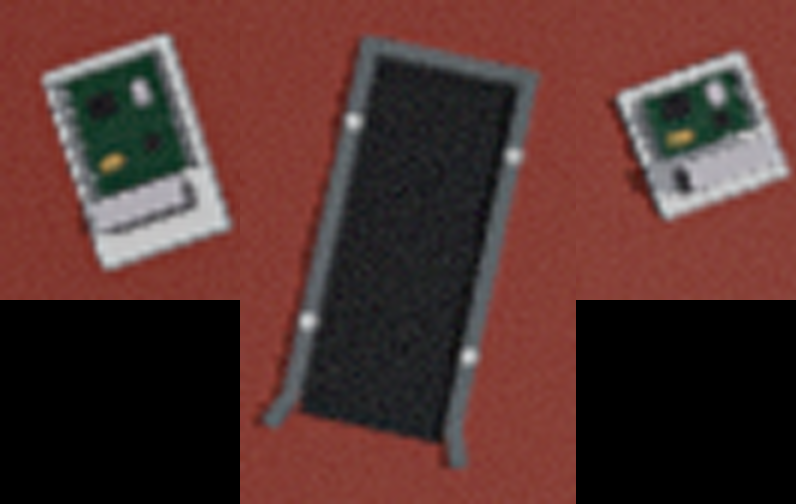

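```bash
cat > h.py <<'E'
import numpy as np, cv2
from scipy.optimize import least_squares
from scipy.spatial.transform import Rotation as R
from station import ctrl, grab_frame
def proj(P,f):
    T=np.linalg.inv(f["pose"]); q=(T[:3,:3]@np.asarray(P,float).T).T+T[:3,3]
    q=q@f["camera_matrix"].T; return q[:,:2]/q[:,2:]
def w(p,l):
    c,s=np.cos(p[2]),np.sin(p[2]); l=np.atleast_2d(np.asarray(l,float))
    return np.c_[p[0]+c*l[:,0]-s*l[:,1],p[1]+s*l[:,0]+c*l[:,1],l[:,2] if l.shape[1]>2 else 0*l[:,0]]
def ray(px,z,f):
    d=f["pose"][:3,:3]@np.linalg.solve(f["camera_matrix"],[*px,1]); o=f["pose"][:3,3]
    return o+d*(z-o[2])/d[2]
def fit(obs,f,p0):
    loc=np.array([o[0] for o in obs])/1000; px=np.array([o[1] for o in obs])
    r=least_squares(lambda p:(proj(w(p,loc),f)-px).ravel(),p0,loss='soft_l1')
    return r.x, r.fun.reshape(-1,2)
def T2(s): # tool yaw-ish: direction of tool x in world
    q=s["tool_rot"]; return R.from_quat([q[1],q[2],q[3],q[0]])
E
cat > m0.py <<'E'
from h import *
f=grab_frame("top")
def un(c,ox,oy,sx): return ((c[0]-sx+.5)/6-.5+ox,(c[1]+.5)/6-.5+oy)
L=lambda c:un(c,205,168,0); N=lambda c:un(c,295,155,240); S=lambda c:un(c,400,170,576)
o={}
o['long']=fit([((50,32,8),L((42,75))),((50,-32,8),L((168,34))),((-50,-32,8),L((232,228))),((-50,32,8),L((105,270)))],f,[.6,.25,.3])
o['short']=fit([((32,32,8),S((616,91))),((32,-32,8),S((742,52))),((-32,-32,8),S((791,172))),((-32,32,8),S((664,220)))],f,[.6,-.3,.3])
o['nest']=fit([((93,44,12),N((362,37))),((93,-44,12),N((539,73))),((-105,52,12),N((262,420))),((-105,43.5,12),N((277,429))),((-105,-43.5,12),N((451,468))),((-105,-52,12),N((467,464)))],f,[.6,0,-.2])
for k,(p,r) in o.items(): print(k,p.round(4),np.degrees(p[2]).round(1),r.round(1).tolist())
for n,px,z in [("spool",(268.5,186),.015),("tape",(263.5,269.5),.018),("dish",(364,266),.016),("jar",(367,178),.038),("purple",(438,249),.01)]: print(n,ray(px,z,f).round(3))
p=o['long'][0]; print("bar long",w(p,(-.03,0)),"short",w(o['short'][0],(-.018,0)))
n=o['nest'][0]; print("nest entry bars long",w(n,(-.2,0)),"home",w(n,(.005,0)),"short entry",w(n,(-.165,0)),"home",w(n,(.085-.1-.032-.018,0)))
E
python3 m0.py
```

```text
long [0.6018 0.2666 0.3505] 20.1 [[0.3, 0.3], [-0.0, 0.1], [-0.3, -0.2], [0.1, -0.1]]
short [ 0.6164 -0.2991  0.3615] 20.7 [[0.4, 0.5], [-0.1, -0.3], [-0.4, 0.3], [0.1, -0.4]]
nest [ 0.6041 -0.014  -0.1947] -11.2 [[0.2, -0.8], [0.0, -0.5], [-0.6, 0.7], [-0.2, -0.1], [0.2, -0.2], [0.4, 1.1]]
spool [0.624 0.145 0.015]
tape [0.383 0.151 0.018]
dish [ 0.399 -0.136  0.016]
jar [ 0.65  -0.139  0.038]
purple [ 0.452 -0.348  0.01 ]
bar long [[ 0.57366808  0.25627049 -0.        ]] short [[ 0.59959168 -0.30551328 -0.        ]]
nest entry bars long [[ 0.40787279  0.02465711 -0.        ]] home [[ 0.60899797 -0.01501232  0.        ]] short entry [[ 0.44221124  0.01788428 -0.        ]] home [[ 0.54032108 -0.00146666 -0.        ]]
```

```bash
cat > st.py <<'E'
from h import *
import sys
s=ctrl.sense(); r=T2(s); M=r.as_matrix()
print("t",round(s["time"],2),"tcp",s["eef_pos"].round(4),"yaw(-x tool)",np.degrees(np.arctan2(-M[1,0],-M[0,0])).round(2),"tilt",M[:,2].round(4),"F",s["force"].round(1),"w",round(s["grip_width"],4),"gf",round(s["grip_force"],1))
if len(sys.argv)>3:
    x,y,z,yaw=map(float,sys.argv[1:5]); d=np.array([x,y,z])-s["eef_pos"]
    a=np.radians(yaw); ux=-np.array([np.cos(a),np.sin(a),0]); uy=np.array([-np.sin(a),np.cos(a),0])
    print("in tool now",(M.T@d).round(4),"in final frame",[(d@ux).round(4),(d@uy).round(4),(-d[2]).round(4)],"turn z",(-(yaw-np.degrees(np.arctan2(-M[1,0],-M[0,0])))).round(2))
E
python3 -m pendant '[[[0,0,0],[0,0,-6.4],-1],[[0,0,0],[0,0,-6.4],-1],[[0,0,0],[0,0,-6.4],-1],[[0,0,0],[0,0,-6.4],-1],[[0,0,0],[0,0,-6.4],-1]]'
python3 -m pendant '[[[0,0,0],[0,0,-6.4],-1],[[-0.025,-0.0306,0.0115],[0,0,0],-1],[[-0.025,-0.0306,0.0115],[0,0,0],-1],[[-0.025,-0.0306,0.0115],[0,0,0],-1],[[-0.025,-0.0306,0.0115],[0,0,0],-1]]'
python3 -m pendant '[[[-0.025,-0.0306,0.0115],[0,0,0],-1],[[-0.025,-0.0306,0.0115],[0,0,0],-1],[[-0.025,-0.0306,0.0115],[0,0,0],-1],[[-0.025,-0.0306,0.0115],[0,0,0],-1],[[-0.025,-0.0306,0.0115],[0,0,0],-1]]'
python3 -m pendant '[[[-0.025,-0.0306,0.0115],[0,0,0],-1],[[-0.025,-0.0306,0.0115],[0,0,0],-1],[[-0.025,-0.0306,0.0115],[0,0,0],-1],[[0,0,0],[0,0,0],-1],[[0,0,0],[0,0,0],-1]]'
python3 st.py .5737 .2563 .018 20.1
```

```text
time: 0.57
eef_pos: [0.165, 0.4983, 0.2385]
tool_rot: [-0.0, -0.122, 0.993, -0.0]
force: [-0.4, -0.0, 0.1]
grip_width: 0.0879
grip_force: 0.0
time: 0.98
eef_pos: [0.3021, 0.4166, 0.1922]
tool_rot: [-0.0, -0.175, 0.985, -0.0]
force: [0.4, 0.8, 0.1]
grip_width: 0.0881
grip_force: 0.0
time: 1.4
eef_pos: [0.4723, 0.3156, 0.1345]
tool_rot: [-0.0, -0.174, 0.985, -0.0]
force: [0.1, 0.9, 1.3]
grip_width: 0.0881
grip_force: 0.0
time: 1.82
eef_pos: [0.5735, 0.2551, 0.0992]
tool_rot: [-0.001, -0.173, 0.985, -0.0]
force: [0.3, 0.6, -0.4]
grip_width: 0.088
grip_force: 0.0
t 1.82 tcp [0.5735 0.2551 0.0992] yaw(-x tool) 19.93 tilt [-2.2e-03 -5.0e-04 -1.0e+00] F [ 0.3  0.6 -0.4] w 0.088 gf 0.0
in tool now [-0.0008  0.001   0.0812] in final frame [np.float64(-0.0006), np.float64(0.0011), np.float64(0.0812)] turn z -0.17
```

```bash

python3 -m pendant '[[[-0.0006,0.001,0.03],[0,0,-0.2],-1],[[0,0,0.03],[0,0,0],-1],[[0,0,0.015],[0,0,0],-1],[[0,0,0.006],[0,0,0],-1],[[0,0,0],[0,0,0],-1]]'
python3 -m pendant '[[[0,0,0],[0,0,0],0],[[0,0,0],[0,0,0],0],[[0,0,0],[0,0,0],1],[[0,0,0],[0,0,0],1],[[0,0,0],[0,0,0],1]]' 12
python3 -m pendant '[[[0,0,0],[0,0,0],1],[[0,0,0],[0,0,0],1],[[0,0,0],[0,0,0],1]]' 12
python3 st.py
python3 - <<'E'
from h import *
f=grab_frame("top"); a=f["pixels"][:,:,::-1]
A=cv2.resize(a[160:225,190:270],None,fx=5,fy=5,interpolation=cv2.INTER_CUBIC)
g=grab_frame("scene"); b=g["pixels"][:,:,::-1]
B=cv2.resize(b[110:175,340:420],None,fx=5,fy=5,interpolation=cv2.INTER_CUBIC)
cv2.imwrite("pics/g1.png",np.hstack([A,B]))
E
```

```text
time: 2.23
eef_pos: [0.5719, 0.2583, 0.0191]
tool_rot: [-0.001, -0.177, 0.984, -0.0]
force: [-0.6, -0.0, 0.3]
grip_width: 0.0881
grip_force: 0.0
time: 2.65
eef_pos: [0.5733, 0.2577, 0.0204]
tool_rot: [0.0, -0.176, 0.984, 0.0]
force: [0.3, 0.1, -0.1]
grip_width: 0.0569
grip_force: 0.0
time: 2.9
eef_pos: [0.5732, 0.2575, 0.0199]
tool_rot: [0.0, -0.176, 0.984, -0.0]
force: [-0.6, -0.1, 1.5]
grip_width: 0.0439
grip_force: 12.0
t 2.9 tcp [0.5732 0.2575 0.0199] yaw(-x tool) 20.27 tilt [ 2.e-04 -1.e-04 -1.e+00] F [-0.6 -0.1  1.5] w 0.0439 gf 12.0
```

View pics/g1.png

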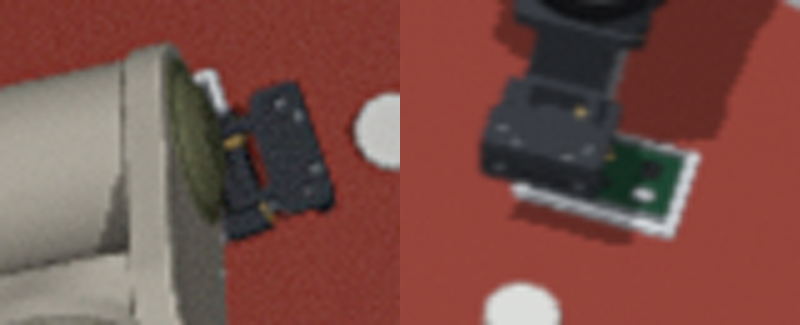

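```bash

python3 -m pendant '[[[0,0,0.0015],[0,0,0],1],[[0.004,-0.0008,0],[0,0,0],1],[[0.007,-0.0014,0],[0,0,0],1],[[0.01,-0.002,0],[0,0,0],1],[[0.01,-0.002,0],[0,0,0],1]]' 8
python3 -m pendant '[[[0.01,-0.002,0],[0,0,0],1],[[0.01,-0.002,0],[0,0,0],1],[[0.01,-0.002,0],[0,0,0],1],[[0.01,-0.002,0],[0,0,0],1],[[0.01,-0.002,0],[0,0,0],1]]'
python3 -m pendant '[[[0.01,-0.002,0],[0,0,0],1],[[0.008,-0.002,0],[0,0,0],1],[[0.005,-0.001,0],[0,0,0],1],[[0.003,-0.001,0],[0,0,0],1],[[0,0,0],[0,0,0],1]]'
python3 st.py 0.48 0.2 0.018 -11.2
```

```text
time: 3.42
eef_pos: [0.547, 0.2413, 0.0191]
tool_rot: [0.002, -0.176, 0.984, 0.0]
force: [2.5, 1.9, 3.8]
grip_width: 0.0438
grip_force: 8.0
time: 3.83
eef_pos: [0.5035, 0.2145, 0.019]
tool_rot: [0.002, -0.176, 0.984, 0.0]
force: [2.5, 0.9, 4.4]
grip_width: 0.0437
grip_force: 8.0
time: 4.25
eef_pos: [0.4809, 0.1997, 0.019]
tool_rot: [0.001, -0.176, 0.984, 0.0]
force: [-0.3, -1.1, 8.0]
grip_width: 0.0439
grip_force: 8.0
t 4.25 tcp [0.4809 0.1997 0.019 ] yaw(-x tool) 20.26 tilt [ 1.9e-03  4.0e-04 -1.0e+00] F [-0.3 -1.1  8. ] w 0.0439 gf 8.0
in tool now [0.0007 0.0006 0.001 ] in final frame [np.float64(0.0009), np.float64(0.0001), np.float64(0.001)] turn z 31.46
```

```bash

python3 -m pendant '[[[0,0,0],[0,0,1.4],1],[[0,0,0],[0,0,3],1],[[0,0,0],[0,0,3],1],[[0,0,0],[0,0,3],1],[[0,0,0],[0,0,3],1]]' 8
python3 -m pendant '[[[0,0,0],[0,0,3],1],[[0,0,0],[0,0,3],1],[[0,0,0],[0,0,3],1],[[0,0,0],[0,0,3],1],[[0,0,0],[0,0,3],1]]'
python3 -m pendant '[[[0,0,0],[0,0,2],1],[[0,0,0],[0,0,1],1],[[0.004,0,0],[0,0,0],1],[[0.008,0,0],[0,0,0],1],[[0.009,0,0],[0,0,0],1]]'
python3 -m pendant '[[[0.007,0,0],[0,0,0],1],[[0.003,0,0],[0,0,0],1],[[0,0,0],[0,0,0],1],[[0,0,0],[0,0,0],1]]'
python3 st.py 0.408 0.0247 0.018 -11.2
python3 - <<'E'
from h import *
n=[.6041,-.014,-.1947]; f=grab_frame("top"); a=f["pixels"][:,:,::-1].copy(); g=grab_frame("scene"); b=g["pixels"][:,:,::-1].copy()
A=cv2.resize(a[140:290,210:350],None,fx=2.8,fy=2.8,interpolation=cv2.INTER_CUBIC)
B=cv2.resize(b[100:250,250:390],None,fx=2.8,fy=2.8,interpolation=cv2.INTER_CUBIC)
cv2.imwrite("pics/g2.png",np.hstack([A,B]))
E
```

```text
time: 4.67
eef_pos: [0.481, 0.2001, 0.0189]
tool_rot: [0.001, -0.059, 0.998, 0.0]
force: [0.3, 1.3, 7.7]
grip_width: 0.044
grip_force: 8.0
time: 5.08
eef_pos: [0.4811, 0.2001, 0.0189]
tool_rot: [0.001, 0.072, 0.997, 0.0]
force: [0.6, 1.1, 7.2]
grip_width: 0.044
grip_force: 8.0
time: 5.5
eef_pos: [0.4607, 0.2038, 0.0189]
tool_rot: [0.002, 0.097, 0.995, 0.0]
force: [4.2, -0.8, 5.5]
grip_width: 0.0438
grip_force: 8.0
time: 5.83
eef_pos: [0.4497, 0.206, 0.0188]
tool_rot: [0.0, 0.097, 0.995, 0.0]
force: [-2.0, 0.7, 10.0]
grip_width: 0.0438
grip_force: 8.0
t 5.83 tcp [0.4497 0.206  0.0188] yaw(-x tool) -11.09 tilt [ 4.e-04  3.e-04 -1.e+00] F [-2.   0.7 10. ] w 0.0438 gf 8.0
in tool now [ 0.006  -0.1859  0.0007] in final frame [np.float64(0.0057), np.float64(-0.186), np.float64(0.0008)] turn z 0.11
```

View pics/g2.png

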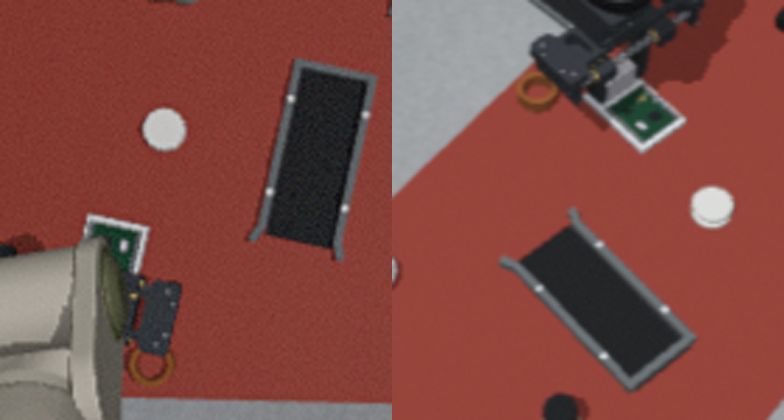

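```bash

python3 -m pendant '[[[0,-0.004,0],[0,0,0],1],[[0,-0.008,0],[0,0,0],1],[[0,-0.012,0],[0,0,0],1],[[0,-0.012,0],[0,0,0],1],[[0,-0.012,0],[0,0,0],1]]' 8
python3 -m pendant '[[[0,-0.012,0],[0,0,0],1],[[0,-0.012,0],[0,0,0],1],[[0,-0.012,0],[0,0,0],1],[[0,-0.012,0],[0,0,0],1],[[0,-0.012,0],[0,0,0],1]]'
python3 -m pendant '[[[0,-0.012,0],[0,0,0],1],[[0,-0.012,0],[0,0,0],1],[[0,-0.012,0],[0,0,0],1],[[0,-0.012,0],[0,0,0],1],[[0,-0.012,0],[0,0,0],1]]'
python3 -m pendant '[[[0,-0.010,0],[0,0,0],1],[[0,-0.006,0],[0,0,0],1],[[0,-0.002,0],[0,0,0],1],[[0,0,0],[0,0,0],1],[[0,0,0],[0,0,0],1]]'
python3 st.py 0.408 0.0247 0.018 -11.2
python3 - <<'E'
from h import *
n=[.6041,-.014,-.1947]; f=grab_frame("top"); a=f["pixels"][:,:,::-1].copy(); g=grab_frame("scene"); b=g["pixels"][:,:,::-1].copy()
A=cv2.resize(a[150:250,290:350],None,fx=6,fy=6,interpolation=cv2.INTER_CUBIC)
B=cv2.resize(b[150:250,280:352],None,fx=6,fy=6,interpolation=cv2.INTER_CUBIC)
cv2.imwrite("pics/g3.png",np.hstack([A,B])[:,:800])
E
```

```text
time: 6.35
eef_pos: [0.4408, 0.1588, 0.0188]
tool_rot: [0.001, 0.097, 0.995, 0.001]
force: [1.1, 3.7, 7.4]
grip_width: 0.044
grip_force: 8.0
time: 6.77
eef_pos: [0.4292, 0.0998, 0.0187]
tool_rot: [0.001, 0.097, 0.995, 0.0]
force: [1.2, 5.3, 8.0]
grip_width: 0.0439
grip_force: 8.0
time: 7.18
eef_pos: [0.4176, 0.0409, 0.0187]
tool_rot: [0.001, 0.097, 0.995, 0.0]
force: [1.8, 5.2, 9.9]
grip_width: 0.0441
grip_force: 8.0
time: 7.6
eef_pos: [0.4141, 0.023, 0.0186]
tool_rot: [0.0, 0.097, 0.995, -0.0]
force: [-1.0, -4.6, 9.9]
grip_width: 0.0441
grip_force: 8.0
t 7.6 tcp [0.4141 0.023  0.0186] yaw(-x tool) -11.09 tilt [ 5.e-04 -6.e-04 -1.e+00] F [-1.  -4.6  9.9] w 0.0441 gf 8.0
in tool now [0.0063 0.0005 0.0006] in final frame [np.float64(0.0063), np.float64(0.0005), np.float64(0.0006)] turn z 0.11
```

View pics/g3.png

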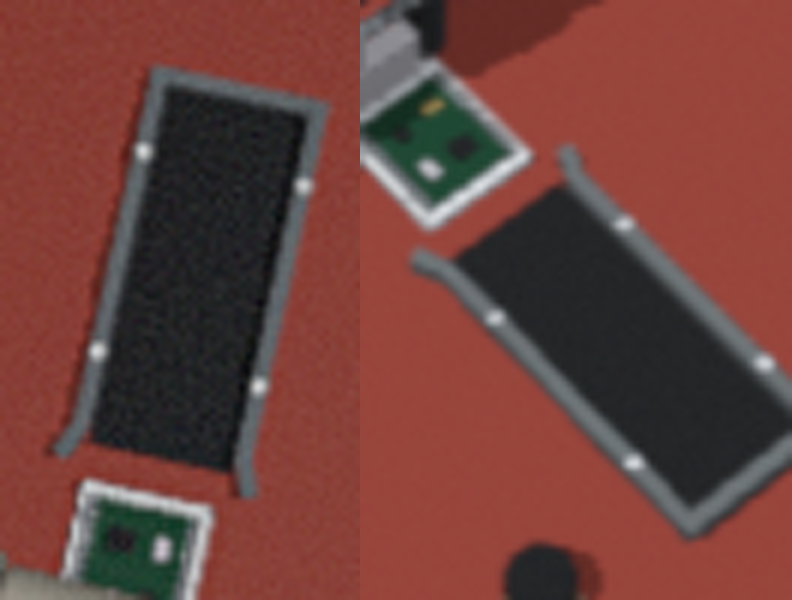

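```bash
cat > m1.py <<'E'
from h import *
f=grab_frame("top"); g=grab_frame("scene")
N=lambda c:((c[0]+.5)/6-.5+290,(c[1]+.5)/6-.5+150)
S=lambda c:((c[0]-360+.5)/6-.5+280,(c[1]+.5)/6-.5+150)
A=[((93,44,12),N((153,67))),((93,-44,12),N((328,103))),((-105,52,12),N((53,450))),((-105,-52,12),N((257,494))),((-105,43.5,12),N((70,459))),((-105,-43.5,12),N((241,498)))]
print("nest",fit(A,f,[.6,0,-.2]))
print("car",w(fit([((50,32,8),N((82,482))),((50,-32,8),N((214,510)))],f,[.45,0,-.2])[0],(-.03,0)))
print("scene car",w(fit([((50,-32,8),S((428,230))),((50,32,8),S((532,155)))],g,[.45,0,-.2])[0],(-.03,0)))
# scene: left/right rail outer edges, lip tips, back right corner
print("scene nest",fit([((93,-44,12),S((690,537))),((-105,-52,12),S((410,260))),((-105,52,12),S((572,144)))],g,[.6,0,-.2]))
E
python3 m1.py
```

```text
nest (array([ 0.60411703, -0.01428866, -0.19319912]), array([[ 0.06334472, -0.808568  ],
       [ 0.2211897 , -0.54274677],
       [-0.6025694 ,  0.75875018],
       [ 0.50441758,  1.12304976],
       [-0.57404522, -0.11375283],
       [ 0.29428192, -0.17439073]]))
car [[ 0.41356283  0.02375739 -0.        ]]
scene car [[ 0.41505036  0.01967616 -0.        ]]
scene nest (array([ 0.60488293, -0.01831409, -0.20105305]), array([[ 0.30904964,  0.45483634],
       [-0.68977628, -0.12674004],
       [ 0.26910217, -0.42855935]]))
```

```bash

python3 -m pendant '[[[-0.004,0,0],[0,0,0.2],1],[[-0.008,0,0],[0,0,0],1],[[-0.01,0,0],[0,0,0],1],[[-0.01,0,0],[0,0,0],1],[[-0.01,0,0],[0,0,0],1]]' 8
python3 -m pendant '[[[-0.01,0,0],[0,0,0],1],[[-0.01,0,0],[0,0,0],1],[[-0.01,0,0],[0,0,0],1],[[-0.01,0,0],[0,0,0],1],[[-0.01,0,0],[0,0,0],1]]'
python3 -m pendant '[[[-0.01,0,0],[0,0,0],1],[[-0.01,0,0],[0,0,0],1],[[-0.01,0,0],[0,0,0],1],[[-0.01,0,0],[0,0,0],1],[[-0.01,0,0],[0,0,0],1]]'
python3 -m pendant '[[[-0.01,0,0],[0,0,0],1],[[-0.01,0,0],[0,0,0],1],[[-0.008,0,0],[0,0,0],1],[[-0.004,0,0],[0,0,0],1],[[-0.002,0,0],[0,0,0],1]]'
python3 st.py 0.609 -0.015 0.018 -11.3
```

```text
time: 8.22
eef_pos: [0.4541, 0.0155, 0.018]
tool_rot: [-0.002, 0.098, 0.995, 0.0]
force: [-4.6, 0.8, 8.5]
grip_width: 0.0441
grip_force: 8.0
time: 8.63
eef_pos: [0.5032, 0.0057, 0.018]
tool_rot: [-0.002, 0.098, 0.995, 0.0]
force: [-4.5, 0.9, 8.7]
grip_width: 0.0438
grip_force: 8.0
time: 9.05
eef_pos: [0.5524, -0.0041, 0.018]
tool_rot: [-0.002, 0.098, 0.995, 0.0]
force: [-4.0, 1.1, 7.3]
grip_width: 0.0436
grip_force: 8.0
time: 9.47
eef_pos: [0.5859, -0.0109, 0.0181]
tool_rot: [-0.001, 0.098, 0.995, 0.0]
force: [-5.2, 0.6, 7.6]
grip_width: 0.044
grip_force: 8.0
t 9.47 tcp [ 0.5859 -0.0109  0.0181] yaw(-x tool) -11.29 tilt [-2.6e-03  6.0e-04 -1.0e+00] F [-5.2  0.6  7.6] w 0.044 gf 8.0
in tool now [-0.0234  0.0005 -0.    ] in final frame [np.float64(-0.0234), np.float64(0.0005), np.float64(0.0001)] turn z 0.01
```

```bash

python3 -m pendant '[[[-0.004,0,0],[0,0,0],1],[[-0.005,0,0],[0,0,0],1],[[-0.005,0,0],[0,0,0],1],[[-0.003,0,0],[0,0,0],1],[[-0.002,0,0],[0,0,0],1]]' 8
for i in 1 2 3 ; do python3 -m pendant '[[[-0.001,0,0],[0,0,0],1],[[-0.001,0,0],[0,0,0],1]]'|egrep 'eef|force'; done
python3 st.py 0.609 -0.015 0.018 -11.3
```

```text
time: 9.88
eef_pos: [0.6044, -0.0146, 0.018]
tool_rot: [-0.001, 0.098, 0.995, 0.0]
force: [-4.4, 1.3, 6.4]
grip_width: 0.044
grip_force: 8.0
eef_pos: [0.6062, -0.0149, 0.018]
force: [-3.4, 2.1, 6.9]
grip_force: 8.0
eef_pos: [0.6081, -0.0153, 0.0181]
force: [-4.2, 1.1, 5.4]
grip_force: 8.0
eef_pos: [0.6091, -0.0155, 0.0177]
force: [-9.6, 0.3, 6.4]
grip_force: 8.0
t 10.38 tcp [ 0.6091 -0.0155  0.0177] yaw(-x tool) -11.28 tilt [-0.0054  0.0011 -1.    ] F [-9.6  0.3  6.4] w 0.0438 gf 8.0
in tool now [ 0.0002  0.0005 -0.0003] in final frame [np.float64(0.0002), np.float64(0.0005), np.float64(-0.0003)] turn z 0.02
```

```bash

python3 -m pendant '[[[-0.001,0,0],[0,0,0],1],[[-0.001,0,0],[0,0,0],1],[[0,0,0],[0,0,0],1],[[0,0,0],[0,0,0],1]]'|grep force
python3 -m pendant '[[[0,0,0],[0,0,0],-0.3],[[0,0,0],[0,0,0],-0.3],[[0,0,0],[0,0,0],-0.3],[[0,0,0],[0,0,0],-0.3],[[0,0,-0.01],[0,0,0],-0.3]]' 8
python3 -m pendant '[[[0,0,-0.02],[0,0,0],-0.3],[[0,0,-0.03],[0,0,0],-0.3],[[0,0,-0.03],[0,0,0],-0.5],[[0,0,0],[0,0,-6.4],-1],[[0,0,0],[0,0,-6.4],-1]]'
python3 -m pendant '[[[0,0,0],[0,0,-6.4],-1],[[0,0,0],[0,0,-6.4],-1],[[0,0,0],[0,0,-6.4],-1],[[0.0139,-0.0335,0],[0,0,0],-1],[[0.0139,-0.0335,0],[0,0,0],-1]]'
python3 -m pendant '[[[0.0139,-0.0335,0],[0,0,0],-1],[[0.0139,-0.0335,0],[0,0,0],-1],[[0.0139,-0.0335,0],[0,0,0],-1],[[0.0139,-0.0335,0],[0,0,0],-1],[[0.0139,-0.0335,0],[0,0,0],-1]]'
python3 -m pendant '[[[0.0139,-0.0335,0],[0,0,0],-1],[[0,0,0],[0,0,0],-1],[[0,0,0],[0,0,0],-1]]'
python3 st.py 0.5996 -.3055 0.02 20.7
python3 - <<'E'
from h import *
f=grab_frame("top"); a=f["pixels"][:,:,::-1].copy(); g=grab_frame("scene"); b=g["pixels"][:,:,::-1].copy()
A=cv2.resize(a[150:250,290:350],None,fx=6,fy=6,interpolation=cv2.INTER_CUBIC)
B=cv2.resize(b[150:250,280:352],None,fx=6,fy=6,interpolation=cv2.INTER_CUBIC)
cv2.imwrite("pics/g4.png",np.hstack([A,B])[:,:800])
E
```

```text
force: [-8.5, 1.4, 5.0]
grip_force: 8.0
time: 11.13
eef_pos: [0.6122, -0.0164, 0.0268]
tool_rot: [-0.002, 0.099, 0.995, 0.0]
force: [0.1, -0.1, 0.3]
grip_width: 0.0573
grip_force: 0.0
time: 11.55
eef_pos: [0.6141, -0.0168, 0.1112]
tool_rot: [0.002, -0.015, 1.0, -0.001]
force: [-0.8, 0.2, -1.3]
grip_width: 0.0751
grip_force: 0.0
time: 11.97
eef_pos: [0.611, -0.0887, 0.1092]
tool_rot: [0.0, -0.181, 0.983, -0.0]
force: [1.0, 0.3, 0.4]
grip_width: 0.0879
grip_force: 0.0
time: 12.38
eef_pos: [0.6047, -0.2722, 0.1092]
tool_rot: [0.0, -0.179, 0.984, -0.0]
force: [-0.3, -0.5, 0.6]
grip_width: 0.0881
grip_force: 0.0
time: 12.63
eef_pos: [0.6033, -0.3083, 0.1086]
tool_rot: [0.0, -0.178, 0.984, -0.0]
force: [1.0, 0.5, 0.6]
grip_width: 0.0882
grip_force: 0.0
t 12.63 tcp [ 0.6033 -0.3083  0.1086] yaw(-x tool) 20.53 tilt [ 4.e-04 -2.e-04 -1.e+00] F [1.  0.5 0.6] w 0.0882 gf 0.0
in tool now [0.0025 0.004  0.0886] in final frame [np.float64(0.0025), np.float64(0.004), np.float64(0.0886)] turn z -0.17
```

View pics/g4.png

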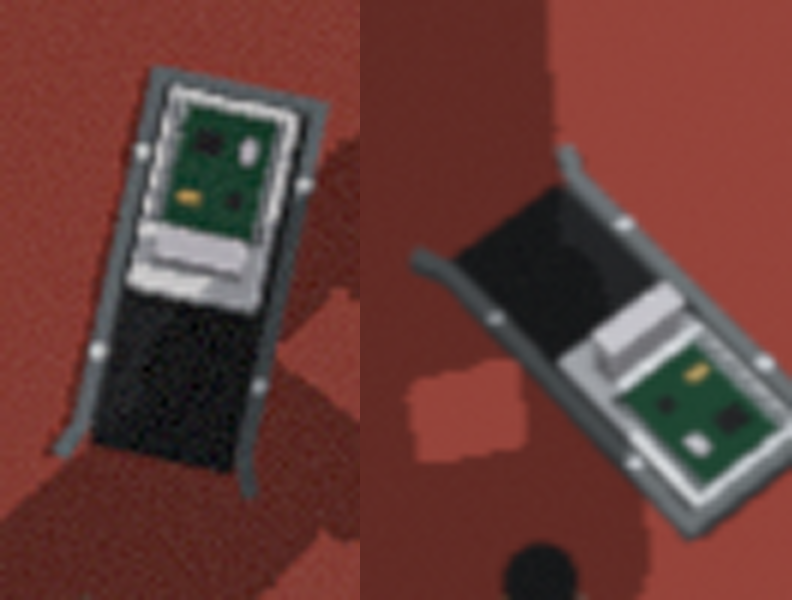

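Long carrier is home: in the top crop its front edge runs along the back stop at about (235,105), square in the rails with all chips in place. Next, the short carrier.

```bash

python3 -m pendant '[[[0.0025,0.004,0.03],[0,0,-0.2],-1],[[0,0,0.03],[0,0,0],-1],[[0,0,0.02],[0,0,0],-1],[[0,0,0.009],[0,0,0],-1],[[0,0,0],[0,0,0],-1]]'
python3 -m pendant '[[[0,0,0],[0,0,0],0],[[0,0,0],[0,0,0],0],[[0,0,0],[0,0,0],1],[[0,0,0],[0,0,0],1],[[0,0,0],[0,0,0],1]]' 8
python3 -m pendant '[[[0,0,0],[0,0,0],1],[[0,0,0],[0,0,0],1],[[0,0,0],[0,0,0],1],[[0,0,0.001],[0,0,0],1],[[0,0,0],[0,0,-1],1]]' 8
python3 st.py 0.5996 -.3055 0.018 44.8
python3 -m pendant '[[[0,0,0],[0,0,-3],1],[[0,0,0],[0,0,-3],1],[[0,0,0],[0,0,-3],1],[[0,0,0],[0,0,-3],1],[[0,0,0],[0,0,-3],1]]'
python3 -m pendant '[[[0,0,0],[0,0,-3],1],[[0,0,0],[0,0,-3],1],[[0,0,0],[0,0,-2],1],[[0,0,0],[0,0,0],1]]'
python3 st.py 0.5996 -.3055 0.018 44.8
python3 -c "
from h import *
print(ctrl.sense()['joint_pos'].round(2)); n=[.6041,-.0142,-.194]
print(w(n,[(-.0448,-.1774),(-.2438,-.0432)]))"
```

```text
time: 13.15
eef_pos: [0.5996, -0.3021, 0.0176]
tool_rot: [-0.001, -0.182, 0.983, 0.001]
force: [0.4, -0.3, -0.6]
grip_width: 0.0881
grip_force: 0.0
time: 13.57
eef_pos: [0.6003, -0.304, 0.02]
tool_rot: [0.0, -0.181, 0.983, -0.0]
force: [0.0, -0.1, -0.8]
grip_width: 0.0566
grip_force: 0.0
time: 13.98
eef_pos: [0.6004, -0.3041, 0.0192]
tool_rot: [0.0, -0.19, 0.982, -0.001]
force: [-0.1, -0.0, 5.7]
grip_width: 0.0436
grip_force: 8.0
t 13.98 tcp [ 0.6004 -0.3041  0.0192] yaw(-x tool) 21.87 tilt [ 1.1e-03 -8.0e-04 -1.0e+00] F [-0.1 -0.   5.7] w 0.0436 gf 8.0
in tool now [ 0.0012 -0.001   0.0012] in final frame [np.float64(0.0015), np.float64(-0.0005), np.float64(0.0012)] turn z -22.93
time: 14.4
eef_pos: [0.6007, -0.304, 0.0192]
tool_rot: [0.001, -0.317, 0.948, -0.001]
force: [-0.2, 0.5, 5.1]
grip_width: 0.0438
grip_force: 8.0
time: 14.73
eef_pos: [0.6141, -0.283, 0.0186]
tool_rot: [-0.016, -0.362, 0.932, -0.013]
force: [1.4, 2.6, 8.4]
grip_width: 0.0441
grip_force: 8.0
t 14.73 tcp [ 0.6141 -0.283   0.0186] yaw(-x tool) 42.44 tilt [-0.0197 -0.0359 -0.9992] F [1.4 2.6 8.4] w 0.0441 gf 8.0
in tool now [ 0.0259 -0.0068  0.0017] in final frame [np.float64(0.0262), np.float64(-0.0058), np.float64(0.0006)] turn z -2.36
[-0.59  0.86  1.19 -0.05  1.08 -2.88]
[[ 0.52594028 -0.17963536 -0.        ]
 [ 0.35654513 -0.00958853 -0.        ]]
```

```bash

python3 -m pendant '[[[0,0,0],[0,0,1.5],1]]'; python3 -c "
from h import *
print(ctrl.sense()['joint_pos'].round(3))"; python3 st.py  0.6005 -.304 0.018 40
python3 - <<'E'
from h import *
f=grab_frame("top"); a=f["pixels"][:,:,::-1].copy(); g=grab_frame("scene"); b=g["pixels"][:,:,::-1].copy()
A=cv2.resize(a[140:260,360:480],None,fx=3.3,fy=3.3,interpolation=cv2.INTER_CUBIC)
B=cv2.resize(b[225:345,200:320],None,fx=3.3,fy=3.3,interpolation=cv2.INTER_CUBIC)
cv2.imwrite("pics/g5.png",np.hstack([A,B])[:,:800])
E
```

```text
time: 14.82
eef_pos: [0.6138, -0.2833, 0.0186]
tool_rot: [-0.015, -0.349, 0.937, -0.013]
force: [0.4, 0.9, 7.8]
grip_width: 0.0442
grip_force: 8.0
[-0.591  0.863  1.194 -0.045  1.082 -2.854]
t 14.82 tcp [ 0.6138 -0.2833  0.0186] yaw(-x tool) 40.86 tilt [-0.0194 -0.0348 -0.9992] F [0.4 0.9 7.8] w 0.0442 gf 8.0
in tool now [ 0.0236 -0.0069  0.0016] in final frame [np.float64(0.0235), np.float64(-0.0073), np.float64(0.0006)] turn z 0.86
```

View pics/g5.png

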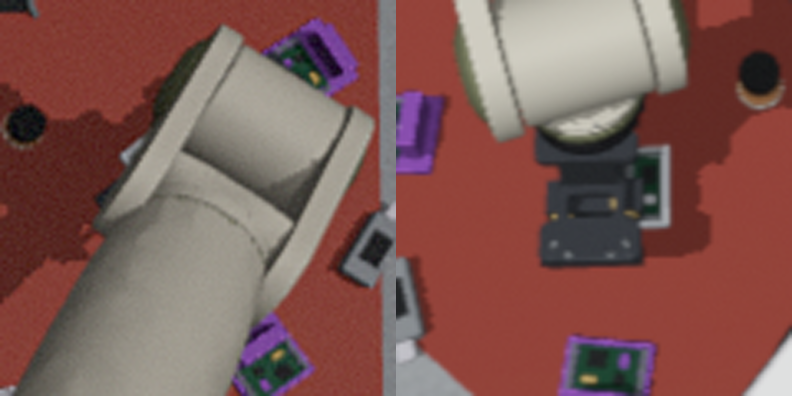

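```bash

python3 -m pendant '[[[0,0,0],[0,0,0],0.2],[[0,0,0],[0,0,0],-0.2],[[0,0,0],[0,0,0],-0.2],[[0,0,0],[0,0,0],-0.2]]' |grep -v time
python3 -c "
from h import *
s=ctrl.sense(); M=T2(s).as_matrix(); d=M.T@[0,0,-1]; print('tilt fix deg',np.degrees(np.cross([0,0,1],d)).round(2), s['joint_pos'].round(3))"; python3 st.py
```

```text
eef_pos: [0.6124, -0.2835, 0.0168]
tool_rot: [-0.016, -0.348, 0.937, -0.012]
force: [0.8, 0.5, -0.8]
grip_width: 0.0529
grip_force: 0.0
tilt fix deg [-0.59 -2.21  0.  ] [-0.592  0.865  1.196 -0.045  1.082 -2.854]
t 15.25 tcp [ 0.6124 -0.2835  0.0168] yaw(-x tool) 40.79 tilt [-0.0224 -0.0329 -0.9992] F [ 0.8  0.5 -0.8] w 0.0529 gf 0.0
```

```bash

python3 -m pendant '[[[0,0,-0.0025],[-0.3,-1.1,0],-0.2],[[0,0,0],[-0.3,-1.1,0],-0.2],[[0,0,0],[0,0,0],-0.2],[[0,0,0],[0,0,0],-0.2]]' |grep -v time
python3 st.py
python3 -m pendant '[[[0,0,0],[0,0,0],1],[[0,0,0],[0,0,0],1],[[0,0,0],[0,0,0],1],[[0,0,0],[0,0,0],1],[[0,0,0.001],[0,0,0],1]]' 8
python3 -m pendant '[[[0,0,0],[0,0,1],1],[[0,0,0],[0,0,2],1],[[0,0,0],[0,0,1],1],[[0,0,0],[0,0,0.8],1],[[0,0,0],[0,0,0],1]]' 8
python3 -c "
from h import *
s=ctrl.sense(); M=T2(s).as_matrix(); d=M.T@[0,0,-1]; print('tilt fix deg',np.degrees(np.cross([0,0,1],d)).round(2), s['joint_pos'].round(3))"; python3 st.py
python3 - <<'E'
from h import *
g=grab_frame("scene"); b=g["pixels"][:,:,::-1].copy()
cv2.imwrite("pics/g6.png",cv2.resize(b[250:310,235:315],None,fx=8,fy=8,interpolation=cv2.INTER_CUBIC))
E
```

```text
eef_pos: [0.6136, -0.2823, 0.0198]
tool_rot: [-0.001, -0.347, 0.938, -0.001]
force: [-1.4, -0.0, -0.1]
grip_width: 0.0526
grip_force: 0.0
t 15.58 tcp [ 0.6136 -0.2823  0.0198] yaw(-x tool) 40.56 tilt [-0.0012 -0.0029 -1.    ] F [-1.4 -0.  -0.1] w 0.0526 gf 0.0
time: 16.0
eef_pos: [0.6138, -0.2821, 0.0196]
tool_rot: [-0.001, -0.347, 0.938, -0.001]
force: [-4.9, 2.2, 11.3]
grip_width: 0.0438
grip_force: 8.0
time: 16.42
eef_pos: [0.614, -0.2823, 0.0196]
tool_rot: [-0.001, -0.307, 0.952, -0.002]
force: [-1.4, -0.8, 5.2]
grip_width: 0.0439
grip_force: 8.0
tilt fix deg [-0.15 -0.14  0.  ] [-0.603  0.859  1.199 -0.004  1.082 -2.795]
t 16.42 tcp [ 0.614  -0.2823  0.0196] yaw(-x tool) 35.74 tilt [-5.0e-04 -3.7e-03 -1.0e+00] F [-1.4 -0.8  5.2] w 0.0439 gf 8.0
```

View pics/g6.png

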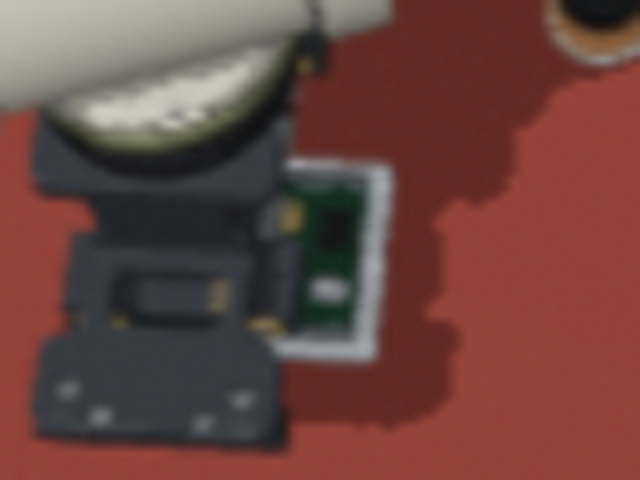

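```bash
cat > m2.py <<'E'
from h import *
g=grab_frame("scene")
q=lambda c:(235+(c[0]+.5)/8-.5,250+(c[1]+.5)/8-.5)
p,r=fit([((32,32,8),q((391,163))),((32,-32,8),q((378,361)))],g,[.62,-.27,.6]); b=w(p,(-.018,0)); print("car",p,np.degrees(p[2]),"bar",b)
n=np.array([.6042,-.0145,-.196]); a=np.radians(36)
c=lambda x:w([0,0,-n[2]],[(x[0]-n[0],x[1]-n[1])])[0,:2]
cb=c((.614,-.2823)); th=a-n[2]; off=np.array([np.cos(th),np.sin(th)])*.018
W=[cb+off,np.array([-.0347,-.1625]),np.array([-.2337,-.0283])]
ux=-np.array([np.cos(th),np.sin(th)]);uy=np.array([-np.sin(th),np.cos(th)])
for i in(0,1): d=W[i+1]-W[i]; print("leg tool x,y",d@ux,d@uy)
# clearance
from itertools import product
obs={"dish":(c((.399,-.136)),.025),"jar":(c((.65,-.139)),.018),"lip":(np.array([-.105,-.052]),0),"rail":(np.array([-.085,-.044]),0),"rail2":(np.array([-.03,-.044]),0),"purple":(c((.452,-.348)),.045),"tape":(c((.383,.151)),.023)}
for k,(o,rad) in obs.items():
    m=9
    for i in(0,1):
        for t in np.linspace(0,1,60):
            l=o-(W[i]+t*(W[i+1]-W[i])); e=np.maximum(np.abs([l@ux,l@uy])-.032,0); m=min(m,np.hypot(*e)-rad)
    print(k,round(m,4))
E
python3 m2.py
```

```text
car [ 0.62827175 -0.27545417  0.6490981 ] 37.19058162104048 bar [[ 0.61393242 -0.2863346  -0.        ]]
leg tool x,y 0.011371611407810962 0.13754097865375287
leg tool x,y 0.03661818527286012 0.23721245436806748
dish 0.0156
jar 0.0503
lip 0.0158
rail 0.0336
rail2 0.0644
purple 0.104
tape 0.0803
```

```bash

python3 -m pendant '[[[0,0.004,0],[0,0,0],1],[[0.001,0.008,0],[0,0,0],1],[[0.001,0.012,0],[0,0,0],1],[[0.001,0.012,0],[0,0,0],1],[[0.001,0.012,0],[0,0,0],1]]' 8
python3 -m pendant '[[[0.001,0.012,0],[0,0,0],1],[[0.001,0.012,0],[0,0,0],1],[[0.001,0.012,0],[0,0,0],1],[[0.001,0.012,0],[0,0,0],1],[[0.001,0.012,0],[0,0,0],1]]'|grep -v time
python3 -m pendant '[[[0.001,0.012,0],[0,0,0],1],[[0.001,0.012,0],[0,0,0],1],[[0.0005,0.004,0],[0,0,0],1],[[0,0.0015,0],[0,0,0],1],[[0,0,0],[0,0,0],1]]'|grep -v time
cat >> m2.py <<'E'
def go(lx,ly): return w(n,(lx,ly))[0]
t=ctrl.sense()["eef_pos"]; cc=c(t)+off; d=W[2]-cc; print("now centre nest",cc,"want",W[1],"to W2",d@ux,d@uy)
E
python3 st.py; python3 m2.py|tail -1
```

```text
time: 16.93
eef_pos: [0.5828, -0.2456, 0.0196]
tool_rot: [-0.0, -0.307, 0.952, -0.002]
force: [2.4, -2.4, 3.9]
grip_width: 0.0443
grip_force: 8.0
eef_pos: [0.5438, -0.1998, 0.0196]
tool_rot: [0.0, -0.307, 0.952, -0.003]
force: [2.2, -2.4, 5.5]
grip_width: 0.0442
grip_force: 8.0
eef_pos: [0.5244, -0.1771, 0.0194]
tool_rot: [-0.0, -0.307, 0.952, -0.002]
force: [-1.3, 1.8, 9.7]
grip_width: 0.0438
grip_force: 8.0
t 17.77 tcp [ 0.5244 -0.1771  0.0194] yaw(-x tool) 35.78 tilt [ 3.0e-04 -3.7e-03 -1.0e+00] F [-1.3  1.8  9.7] w 0.0438 gf 8.0
now centre nest [-0.03438745 -0.16183572] want [-0.0347 -0.1625] to W2 0.0373180672861069 0.23699080641354123
```

```bash

python3 -m pendant '[[[0.0006,0.004,0],[0,0,0],1],[[0.0014,0.009,0],[0,0,0],1],[[0.0019,0.012,0],[0,0,0],1],[[0.0019,0.012,0],[0,0,0],1],[[0.0019,0.012,0],[0,0,0],1]]' 8 |egrep "eef|force"
python3 -m pendant '[[[0.0019,0.012,0],[0,0,0],1],[[0.0019,0.012,0],[0,0,0],1],[[0.0019,0.012,0],[0,0,0],1],[[0.0019,0.012,0],[0,0,0],1],[[0.0019,0.012,0],[0,0,0],1]]' |egrep "eef|force"
python3 -m pendant '[[[0.0019,0.012,0],[0,0,0],1],[[0.0019,0.012,0],[0,0,0],1],[[0.0019,0.012,0],[0,0,0],1],[[0.0019,0.012,0],[0,0,0],1],[[0.0019,0.012,0],[0,0,0],1]]' |egrep "eef|force"
python3 -m pendant '[[[0.0019,0.012,0],[0,0,0],1],[[0.0019,0.012,0],[0,0,0],1],[[0.0019,0.012,0],[0,0,0],1],[[0.0019,0.012,0],[0,0,0],1],[[0.0019,0.012,0],[0,0,0],1]]' |egrep "eef|force"
python3 -m pendant '[[[0.001,0.006,0],[0,0,0],1],[[0,0.002,0],[0,0,0],1],[[0,0,0],[0,0,0],1],[[0,0,0],[0,0,0],1]]' |egrep "eef|force"
python3 st.py .44 .018 .018 -11.25; python3 m2.py|tail -1
```

```text
eef_pos: [0.49, -0.1424, 0.0194]
force: [2.2, -2.5, 6.0]
grip_force: 8.0
eef_pos: [0.4474, -0.0993, 0.0194]
force: [3.5, -2.8, 7.5]
grip_force: 8.0
eef_pos: [0.405, -0.0563, 0.0193]
force: [4.9, -2.2, 9.6]
grip_force: 8.0
eef_pos: [0.3626, -0.0132, 0.0193]
force: [5.2, -4.7, 11.4]
grip_force: 8.0
eef_pos: [0.3563, -0.0068, 0.0189]
force: [0.6, 2.7, 10.8]
grip_force: 8.0
t 19.82 tcp [ 0.3563 -0.0068  0.0189] yaw(-x tool) 35.76 tilt [ 0.0015 -0.0037 -1.    ] F [ 0.6  2.7 10.8] w 0.0436 gf 8.0
in tool now [-0.0824 -0.0288  0.0009] in final frame [np.float64(-0.0772), np.float64(0.0407), np.float64(0.0009)] turn z 47.01
now centre nest [-0.23241067 -0.02754849] want [-0.0347 -0.1625] to W2 0.001427202387785835 0.0004361554977724432
```

```bash

python3 -m pendant '[[[0,0,0],[0,0,1.5],1],[[0,0,0],[0,0,3],1],[[0,0,0],[0,0,3.5],1],[[0,0,0],[0,0,3.5],1],[[0,0,0],[0,0,3.5],1]]' 8 |egrep "eef|force"
python3 -m pendant '[[[0,0,0],[0,0,3.5],1],[[0,0,0],[0,0,3.5],1],[[0,0,0],[0,0,3.5],1],[[0,0,0],[0,0,3.5],1],[[0,0,0],[0,0,3.5],1]]' |egrep "eef|force"
python3 -m pendant '[[[0,0,0],[0,0,3.5],1],[[0,0,0],[0,0,3.5],1],[[0,0,0],[0,0,3.5],1],[[0,0,0],[0,0,2.5],1],[[0,0,0],[0,0,1.5],1]]' |egrep "eef|force"
python3 -m pendant '[[[0,0.004,0],[0,0,0],1],[[0,0.009,0],[0,0,0],1],[[0,0.012,0],[0,0,0],1],[[0,0.01,0],[0,0,0],1],[[0,0.004,0],[0,0,0],1]]' |egrep "eef|force"
python3 -m pendant '[[[0,0.002,0],[0,0,0],1],[[0,0,0],[0,0,0],1],[[0,0,0],[0,0,0],1]]' |egrep "eef|force"
python3 st.py .541 -.0018 .018 -11.25
python3 - <<'E'
from h import *
f=grab_frame("top"); a=f["pixels"][:,:,::-1].copy(); g=grab_frame("scene"); b=g["pixels"][:,:,::-1].copy()
A=cv2.resize(a[190:270,285:350],None,fx=6,fy=6,interpolation=cv2.INTER_CUBIC)
B=cv2.resize(b[140:220,255:322],None,fx=6,fy=6,interpolation=cv2.INTER_CUBIC)
cv2.imwrite("pics/g7.png",np.hstack([A,B])[:,:800])
E
```

```text
eef_pos: [0.3557, -0.0067, 0.0187]
force: [-1.6, 2.4, 10.7]
grip_force: 8.0
eef_pos: [0.3558, -0.0067, 0.0187]
force: [-1.2, 1.5, 10.3]
grip_force: 8.0
eef_pos: [0.3558, -0.0067, 0.0186]
force: [-0.2, 1.4, 9.8]
grip_force: 8.0
eef_pos: [0.3637, 0.0319, 0.0186]
force: [-1.5, -5.7, 11.0]
grip_force: 8.0
eef_pos: [0.3641, 0.0337, 0.0186]
force: [1.3, 4.1, 9.6]
grip_force: 8.0
t 21.78 tcp [0.3641 0.0337 0.0186] yaw(-x tool) -11.23 tilt [ 9.e-04 -3.e-03 -1.e+00] F [1.3 4.1 9.6] w 0.0438 gf 8.0
in tool now [-0.1804 -0.0004  0.0009] in final frame [np.float64(-0.1804), np.float64(-0.0003), np.float64(0.0006)] turn z 0.02
```

View pics/g7.png

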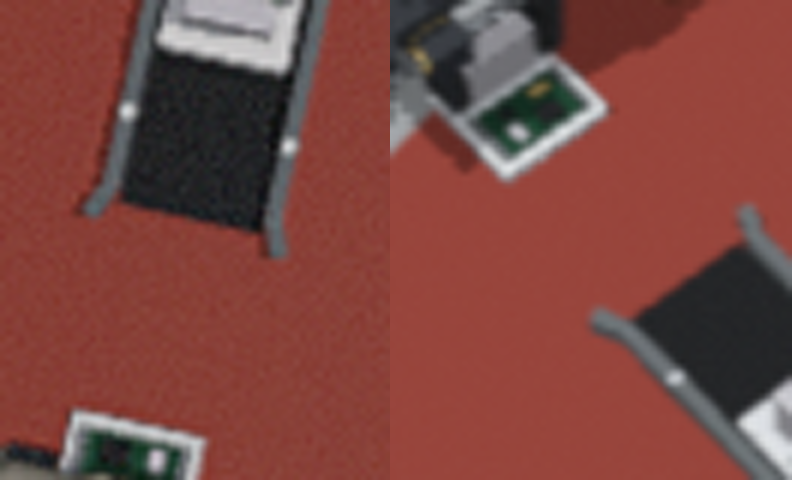

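```bash

python3 -m pendant '[[[-0.004,-0.001,0],[0,0,0],1],[[-0.008,0,0],[0,0,0],1],[[-0.01,0,0],[0,0,0],1],[[-0.01,0,0],[0,0,0],1],[[-0.01,0,0],[0,0,0],1]]' 8 |egrep "eef|force"
python3 -m pendant '[[[-0.01,0,0],[0,0,0],1],[[-0.01,0,0],[0,0,0],1],[[-0.01,0,0],[0,0,0],1],[[-0.01,0,0],[0,0,0],1],[[-0.01,0,0],[0,0,0],1]]' |egrep "eef|force"
python3 -m pendant '[[[-0.01,0,0],[0,0,0],1],[[-0.01,0,0],[0,0,0],1],[[-0.01,0,0],[0,0,0],1],[[-0.01,0,0],[0,0,0],1],[[-0.01,0,0],[0,0,0],1]]' |egrep "eef|force"
python3 -m pendant '[[[-0.01,0,0],[0,0,0],1],[[-0.006,0,0],[0,0,0],1],[[-0.004,0,0],[0,0,0],1],[[-0.002,0,0],[0,0,0],1],[[0,0,0],[0,0,0],1]]' |egrep "eef|force"
python3 st.py .541 -.0018 .018 -11.25
```

```text
eef_pos: [0.4039, 0.0246, 0.0181]
force: [-5.2, 0.8, 8.8]
grip_force: 8.0
eef_pos: [0.453, 0.0148, 0.0181]
force: [-4.2, 0.7, 8.2]
grip_force: 8.0
eef_pos: [0.5021, 0.0051, 0.0181]
force: [-4.1, 0.7, 7.6]
grip_force: 8.0
eef_pos: [0.5241, 0.0007, 0.0181]
force: [-0.8, 0.6, 5.1]
grip_force: 8.0
t 23.55 tcp [0.5241 0.0007 0.0181] yaw(-x tool) -11.23 tilt [-0.0015 -0.0029 -1.    ] F [-0.8  0.6  5.1] w 0.0441 gf 8.0
in tool now [-0.0171  0.0009  0.0001] in final frame [np.float64(-0.0171), np.float64(0.0009), np.float64(0.0001)] turn z 0.02
```

```bash

python3 -m pendant '[[[-0.002,0,0],[0,0,0],1],[[-0.004,0,0],[0,0,0],1],[[-0.004,0,0],[0,0,0],1],[[-0.002,0,0],[0,0,0],1],[[-0.001,0,0],[0,0,0],1]]' 8 |egrep "eef|force"
for i in 1 2 3 4; do python3 -m pendant '[[[-0.001,0,0],[0,0,0],1],[[-0.001,0,0],[0,0,0],1]]'|egrep 'eef|force'; done
python3 st.py .541 -.0018 .018 -11.25
```

```text
eef_pos: [0.5364, -0.0018, 0.0181]
force: [-4.1, 0.3, 6.9]
grip_force: 8.0
eef_pos: [0.5381, -0.0021, 0.0181]
force: [-4.7, 0.2, 6.4]
grip_force: 8.0
eef_pos: [0.5401, -0.0025, 0.0181]
force: [-3.8, 0.3, 6.0]
grip_force: 8.0
eef_pos: [0.542, -0.0029, 0.0181]
force: [-6.2, 1.3, 7.6]
grip_force: 8.0
eef_pos: [0.5429, -0.003, 0.0176]
force: [-9.0, 1.5, 6.5]
grip_force: 8.0
t 24.63 tcp [ 0.5429 -0.003   0.0176] yaw(-x tool) -11.22 tilt [-0.0057 -0.0021 -1.    ] F [-9.   1.5  6.5] w 0.0439 gf 8.0
in tool now [ 0.0021  0.0008 -0.0004] in final frame [np.float64(0.0021), np.float64(0.0008), np.float64(-0.0004)] turn z 0.03
```

```bash

python3 -m pendant '[[[-0.001,0,0],[0,0,0],1],[[-0.001,0,0],[0,0,0],1],[[0,0,0],[0,0,0],1],[[0,0,0],[0,0,0],1]]'|egrep "eef|force"
python3 -m pendant '[[[0,0,0],[0,0,0],-0.3],[[0,0,0],[0,0,0],-0.3],[[0,0,0],[0,0,0],-0.3],[[0,0,0],[0,0,0],-0.3],[[0,0,-0.01],[0,0,0],-0.3]]' |egrep "eef|force"
python3 -m pendant '[[[0,0,-0.02],[0,0,0],-0.3],[[0,0,-0.03],[0,0,0],-0.3],[[0,0,-0.04],[0,0,0],-0.3],[[0.03,0,-0.02],[0,0,0],-0.3],[[0.04,0,0],[0,0,0],-0.3]]' |egrep "eef|force"
python3 -m pendant '[[[0.04,0,0],[0,0,0],-0.3],[[0.04,0.01,0],[0,0,0],-0.3],[[0.03,0.02,0],[0,0,0],-0.3],[[0,0.04,0],[0,0,0],-0.3],[[0,0.04,0],[0,0,0],-0.3]]' |egrep "eef|force"
python3 -m pendant '[[[0,0.04,0],[0,0,0],-0.3],[[0,0.04,0],[0,0,0],-0.3],[[0,0.04,0],[0,0,0],-0.3],[[0,0,0],[0,0,0],-0.3],[[0,0,0],[0,0,0],-0.3]]' |egrep "time|eef|force"
python3 - <<'E'
from h import *
f=grab_frame("top"); a=f["pixels"][:,:,::-1].copy(); g=grab_frame("scene"); b=g["pixels"][:,:,::-1].copy()
cv2.imwrite("pics/top8.png",a)
A=cv2.resize(a[155:245,290:350],None,fx=6,fy=6,interpolation=cv2.INTER_CUBIC)
B=cv2.resize(b[165:255,287:360],None,fx=6,fy=6,interpolation=cv2.INTER_CUBIC)
cv2.imwrite("pics/g8.png",np.hstack([A,B])[:,:800])
o=cv2.imread("pics/top0.png").astype(int); d=np.abs(a.astype(int)-o).sum(2)
for n,(x,y) in dict(spool=(269,187),tape=(263,269),dish=(364,266),jar=(367,178),purp1=(453,160),purp2=(438,249),meter=(473,214),bottle=(275,131),nest2=(359,123),driver=(160,212),nest3=(219,289)).items(): print(n,(d[y-14:y+14,x-14:x+14]>90).sum(),end=' ')
E
```

```text
eef_pos: [0.5443, -0.0033, 0.0171]
force: [-8.4, 1.8, 4.6]
grip_force: 8.0
eef_pos: [0.5457, -0.0037, 0.0269]
force: [0.5, 0.7, -0.6]
grip_force: 0.0
eef_pos: [0.4806, 0.0093, 0.1427]
force: [0.6, -0.1, 0.3]
grip_force: 0.0
eef_pos: [0.3907, 0.1405, 0.139]
force: [1.4, -0.9, 1.0]
grip_force: 0.0
time: 26.63
eef_pos: [0.4147, 0.2583, 0.1376]
force: [0.0, 0.2, -1.7]
grip_force: 0.0
spool 0 tape 0 dish 0 jar 0 purp1 0 purp2 0 meter 0 bottle 0 nest2 0 driver 0 nest3 353
```

View pics/g8.png

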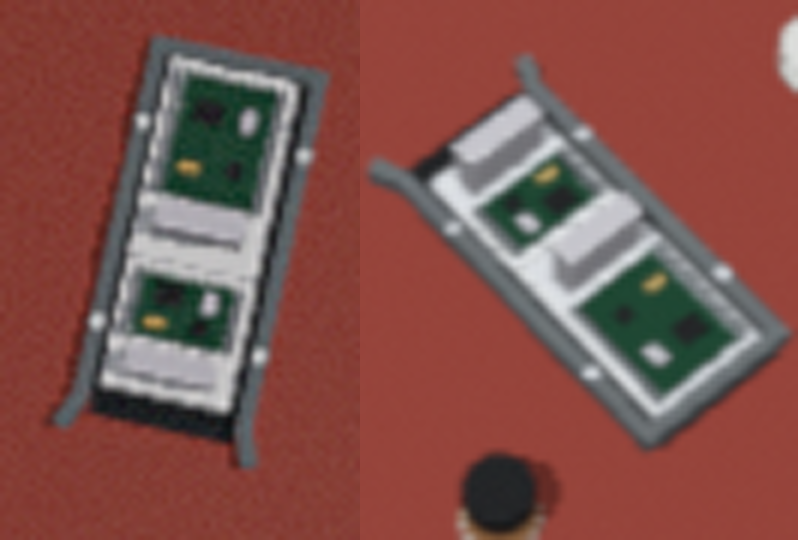

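Both carriers are in the nest and closed up. In the top crop the seam is at about (195,262), the long carrier is against the back stop and all the chips are in place. The bystanders haven't moved; the change at the small nest is the arm blocking the view.

```bash
python3 -c "
from station import ctrl
print(ctrl.job_done())"
```

```text
the job is handed in; nothing more can be done
None
```

The job is handed in at about 27 s: the long carrier is home against the back stop, the short one is closed up squarely behind it, and the chips and bystanders are in place; while I turned the short carrier, a wrist joint reached its range limit, which dragged the carrier about 25 mm and tilted the gripper about 2°, though the carrier looked flat in the pictures.

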